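# Take the used vent filter off the gas block

### The job

The used vent filter, the coupling with the white domed top, has to come off the gas block on the bench: draw its sprung sleeve back (upward) to unlock it, pull the filter up off its nipple, and lower it into the steel tray, standing upright on its mouth inside the rim, before letting go. When you leave it, its sleeve must have snapped fully forward again.

Things in the scene. Friction and masses are not known exactly. Their poses are not given: they have to be found in the camera images.
- filter_mid (a point): Vent filter, a loose coupling socket 68 mm tall, 0.13 kg, upright on one outlet. From its mouth up: brass body 28 mm across to 12 mm, knurled steel sleeve 36 mm across to 42 mm, neck 28 mm to 48 mm, white dome 32 mm. Point: on the axis, 27 mm above the mouth (mid-sleeve when forward), fixed to the body; z up. The nipple reaches 31 mm into the mouth: clear after rising 35 mm. Stands on its mouth.
- sleeve (a joint): How far the filter's sleeve is drawn up its body, m: 0 forward (locked), 0.008 stop. Spring 4 N at 0, 9 N at stop. Locked, pulling dome or neck won't free it. Grip the sleeve, pull straight up: jaws open at about 5 mm; going on up takes the filter off, 10 to 15 N. Then the spring brings the sleeve forward, even while gripped (the body rises in it).
- gas_block: Fixed aluminium block 60 (x) by 210 (y) by 45 mm; origin under its centre, z up. Outlets at y = -70, 0, 70 mm. Filter on any of them, mid-sleeve 78 mm above the bench; the other two carry like sleeves, fixed, to be left: a gauge (flat dial 46 mm across, top 120 mm up) and a blanking plug (short stub, top 101 mm up). Fingers closing along the block's x have free room.
- tray_in (a point): Steel tray fixed on the bench, empty, 150 mm (its x) by 180 mm (its y) outside, walls 4 mm thick, rim 16 mm above the bench. Point: centre of its inner floor, 4 mm above the bench, z up. With the filter standing in it, mid-sleeve is 27 mm above this floor.
Not all that is in view belongs to the job. Leave any green look-alike of the gas_block alone.

How it is judged:
By the outcome, as a careful person would: the job done as asked, in the order asked, and still so for the second after the job is handed in, with the robot touching nothing.
It also fails if it takes over 38 s, if anything falls off the work surface, if the arm or the gripper's body presses on something with over 40 N, if the wrist force passes 120 N, or if a joint passes its speed limit or range.

### The arm

A 6-joint arm with a two-finger parallel gripper is mounted at the origin on the work surface. World frame = base frame: x ahead of the robot, y to its left, z up, the work surface at z = 0. Lengths are in m, angles in rad, forces in N, time in s.
With the tool pointing down it reaches from about 0.3 to 0.875 m from the base axis. Payload 6.4 kg.
Tool frame: the origin (TCP) lies midway between the tips of the shut fingers; the grasp point (between the pads) lies 19 mm behind it (ctrl.tcp_to_grasp is the distance from the TCP to the grasp point, in m); z points along the fingers, y is the direction in which the jaws open and shut (so a half turn about z gives the same grasp; the last joint's range is limited). The gripper opens to 85 mm and grips with 20 to 120 N. Pads are 22 mm wide; open, the fingers measure 114 mm over their backs; the gripper's body (76 mm by 85 mm) begins 54 mm behind the grasp point. The pads swing forward as they close: fully open they stand 13 mm farther back than shut.
Start: joints at [0.914, 0.181, 1.607, -0, 1.354, -0.206], TCP at [0.251, 0.518, 0.231] pointing down, gripper open.
Joint ranges: [-2.99, 2.99], [-0.89, 2.07], [0.3, 2.58], [-1.14, 4.28], [0, 2.63], [-3.12, 3.12]. Speed limits (rad/s): [2.57, 2.57, 3.01, 3.14, 3.14, 3.14].

### API

Orientations are given as a unit quaternion [w, x, y, z].
In Python, from bench import monitor, imaging, order, spotter, ctrl gives the robot as it stands.
- The arm moves only by the shell command python3 -m pendant 'ROWS'. ROWS is JSON, a list that holds one entry, the list of rows, each a list of 5 numbers: the shift along the world's x, y, z in mm, then the turn about the world's z in degrees, then the finger opening in mm, from 0 to 85.4. A call has 1 to 8 rows; each row shifts and turns the commanded pose from where the row before left it; what a row does not reach is not made up. A row lasts 1/8 s, in which the tool goes at most 62.5 mm and 10.7 degrees, less where a joint would pass 70% of its speed; a pose out of reach is approached as far as the arm can. A call with a gripper value outside its range is refused whole. The fingers move at their own pace and stop on an object; the grip force is fixed at half the most. Time passes only in rows, so rows that do not move let the fingers close. It gives the time, the measured TCP pose, the force and the opening at its end, in the units of the state.
- monitor.get_obs(): the state, without advancing time (a new reading comes with each control period).
- imaging.camera(name): name is "side" or "top" or "wrist"; returns a dict with "img" (480x640x3 uint8, red, green, blue), "vfov" (degrees; the focal length in pixels is half the picture's height over the tangent of half this angle, whatever the lens; pixels are square), "cx", "cy" (the principal point, pixels), "origin" and "orientation" of the camera in the world. Camera axes: x right, y down, z forward; pixel columns grow to the right and rows downward; lengths in m; the calibration is good to about 2 mm. The wrist camera is an equidistant fisheye: a pixel r from the principal point sees the ray r / f radians off the axis. A picture is of the moment at which its call begins. There is no depth.
- order.hand_in(): hands the job in, once; it reports no verdict.
Trained networks look in the newest picture that a camera, given by its name, has taken for a name from the list of things; names that differ only in an ending like _2 or _b are one class to them, and where a whole thing is asked for, a point or a joint stands for the part that bears it (a point fixed in the world has none). Each returns a list of dicts, best first, with "confidence" (0 to 1); they miss things now and then, are a little off and sometimes report something else, mostly with a low value. They report only what shows in the picture. A call takes as long as a camera call. They do not tell look-alikes from the thing itself.
- spotter.recognise(camera, thing): "at" ([x, y, z] in m, in the coordinates of the camera as it stood for that picture, good to about 4 mm: the middle of the surface that is visible of it).
- spotter.tip_of(camera, thing): "at" ([x, y, z] in m, in the coordinates of the camera as it stood for that picture, good to about 4 mm: a listed point, or the origin of a listed thing).
The state is a dict: "time_s": time; "q": joint angles; "dq": joint speeds; "joint_efforts": joint torques, N m; "eef_pos": TCP position; "eef_rot": TCP orientation; "wrist_force": force on the tool from outside, world axes, zero at the start; "torque": the same for the moment, N m; "opening": opening from 0.0 (shut) to 1.0 (fully open).
Only numpy, scipy, OpenCV 4.12 (cv2) and the standard library are available. Lean on these libraries where they do the work, as an engineer would, in place of code of your own. Each camera call takes 0.05 s, during which the arm holds its last target. There are 200 camera calls.

## Working session

There is one attempt and no reset: what is moved stays moved. The work goes in short steps, Python scripts to look and compute and a shell command to move; the robot and the scene stay as the last step left them, time stands still between calls to the robot, and variables do not carry over. Pictures are saved under pics/ and viewed, about 8 in all and at most 12, crops included, and the job is handed in when it is done.

```bash
mkdir -p pics
cat > h.py <<'E'
from bench import monitor, imaging, order, spotter, ctrl
import numpy as np, cv2
from scipy.spatial.transform import Rotation as R
def rot(q): return R.from_quat([q[1],q[2],q[3],q[0]]).as_matrix()
def w(c,p): return rot(c["orientation"])@np.array(p)+np.array(c["origin"])
def snap(n,f=None):
    c=imaging.camera(n)
    if f: cv2.imwrite("pics/"+f,c["img"][:,:,::-1])
    return c
def find(n,c,things,fn):
    for t in things:
        for d in getattr(spotter,fn)(n,t)[:3]:
            print(n,fn,t,round(d["confidence"],2),np.round(w(c,d["at"]),3))
def proj(c,P):
    p=rot(c["orientation"]).T@(np.array(P)-np.array(c["origin"]))
    f=240/np.tan(np.radians(c["vfov"])/2)
    return c["cx"]+f*p[0]/p[2], c["cy"]+f*p[1]/p[2]
def onplane(c,u,v,z):
    f=240/np.tan(np.radians(c["vfov"])/2)
    d=rot(c["orientation"])@np.array([(u-c["cx"])/f,(v-c["cy"])/f,1]); o=np.array(c["origin"])
    return o+d*(z-o[2])/d[2]
E
python3 - <<'E'
from h import *
for n in ["top","side"]:
    c=snap(n,n+"1.png"); print(n,np.round(c["origin"],3),c["vfov"])
    find(n,c,["filter_mid","gas_block","tray_in"],"tip_of")
    find(n,c,["filter_mid","gas_block"],"recognise")
o=monitor.get_obs(); print(o["time_s"],o["eef_pos"],o["eef_rot"],o["opening"],ctrl.tcp_to_grasp)
print(rot(o["eef_rot"]).round(2))
a=cv2.imread("pics/top1.png");b=cv2.imread("pics/side1.png")
E
```

```text
top [ 0.367 -0.005  0.733] 56.97258278620308
top tip_of filter_mid 0.76 [0.556 0.127 0.078]
top tip_of gas_block 0.91 [0.305 0.213 0.001]
top tip_of gas_block 0.68 [0.549 0.192 0.001]
top recognise filter_mid 0.57 [0.549 0.121 0.112]
top recognise gas_block 0.74 [0.536 0.177 0.045]
side [ 0.064 -0.71   0.53 ] 44.02749972427722
side tip_of filter_mid 0.72 [0.561 0.13  0.076]
side tip_of gas_block 0.72 [0.551 0.2   0.004]
side tip_of tray_in 0.75 [ 0.579 -0.172  0.005]
side recognise filter_mid 0.73 [0.554 0.115 0.086]
side recognise gas_block 0.95 [0.531 0.161 0.037]
side recognise gas_block 0.7 [0.302 0.164 0.048]
0.6 [0.25051911 0.51758095 0.23129045] [-8.70284132e-06  2.23514655e-01  9.74700569e-01  4.03293308e-06] 0.9985456904463057 0.0187
[[-0.9   0.44 -0.  ]
 [ 0.44  0.9   0.  ]
 [ 0.    0.   -1.  ]]
```

View pics/top1.png

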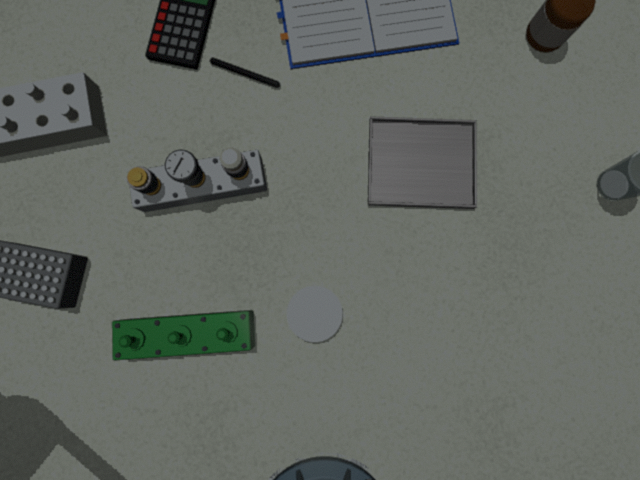

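View pics/side1.png

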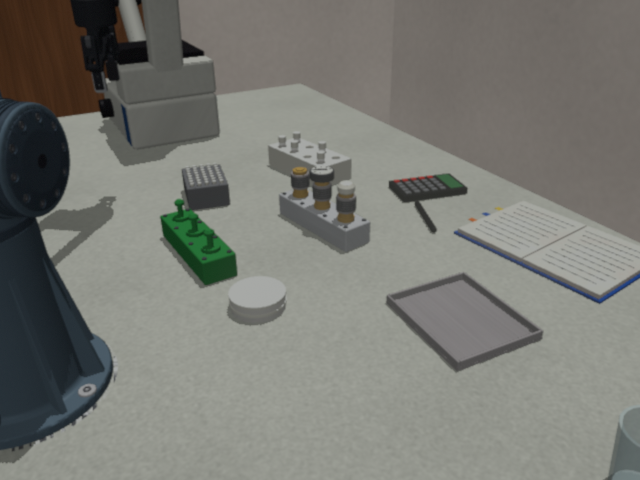

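The top view shows the filter (white dome, px 233,163) on the block's −y outlet, with the gauge at (182,166) and the plug at (143,180). The tray is at (422,163), and the green look-alike at (183,337) is to be left alone. The side view agrees with this. The block's yaw is about +8°, so I'll move above the filter.

```bash
python3 -m pendant '[[[26,-33,0,-4.7,85],[26,-33,0,-4.7,85],[26,-33,0,-4.7,85],[26,-33,0,-4.7,85],[26,-33,0,-4.7,85],[26,-33,0,-4.7,85],[26,-33,0,-4.7,85],[26,-33,0,-4.7,85]]]' && python3 -m pendant '[[[25,-32,0,-4.6,85],[25,-32,0,-4.6,85],[25,-32,0,-4.6,85],[22,-28,0,-4.6,85],[0,0,0,0,85],[0,0,0,0,85]]]'
python3 - <<'E'
from h import *
c=snap("wrist","wr1.png"); print(c["vfov"],c["cx"],c["cy"],np.round(c["origin"],3))
find("wrist",c,["filter_mid","gas_block"],"tip_of")
c=snap("side"); find("side",c,["filter_mid","gas_block","tray_in"],"tip_of")
c=snap("top","t2.png"); find("top",c,["filter_mid","gas_block","tray_in"],"tip_of")
for u,v in [(137,209),(267,190)]: print(onplane(c,u,v,0.0))
for u,v in [(370,118),(475,121),(475,208),(369,206)]: print(onplane(c,u,v,0.016))
o=monitor.get_obs(); print(o["time_s"],np.round(o["eef_pos"],4),R.from_matrix(rot(o["eef_rot"])).as_matrix().round(3)[:,1],o["q"],o["wrist_force"])
E
```

```text
time_s: 1.6
eef_pos: [0.4593, 0.2524, 0.2315]
eef_rot: [0.0, 0.527, 0.85, 0.0]
wrist_force: [0.6, -0.5, -0.1]
opening: 0.997
time_s: 2.35
eef_pos: [0.5551, 0.1299, 0.2311]
eef_rot: [-0.0, 0.655, 0.756, -0.0]
wrist_force: [-0.7, -0.5, 0.7]
opening: 0.996
65.70646984690485 321.9649957015854 239.2545950386389 [0.544 0.211 0.374]
wrist tip_of filter_mid 0.58 [0.558 0.13  0.075]
wrist tip_of gas_block 0.75 [0.307 0.217 0.002]
side tip_of filter_mid 0.86 [0.562 0.129 0.075]
side tip_of gas_block 0.9 [0.55  0.198 0.003]
side tip_of gas_block 0.69 [0.307 0.21  0.002]
side tip_of tray_in 0.65 [ 0.583 -0.174  0.005]
top tip_of filter_mid 0.59 [0.555 0.125 0.079]
top tip_of gas_block 0.96 [ 0.306  0.212 -0.   ]
top tip_of gas_block 0.61 [0.55  0.194 0.002]
top tip_of tray_in 0.85 [ 0.581 -0.167  0.005]
[0.50824916 0.30693597 0.        ]
[0.53908725 0.09032798 0.        ]
[ 0.65787391 -0.08434144  0.016     ]
[ 0.65177181 -0.2619402   0.016     ]
[ 0.50256617 -0.25496757  0.016     ]
[ 0.50725744 -0.07964512  0.016     ]
2.9 [0.5555 0.1297 0.2313] [0.99  0.142 0.   ] [ 2.14555021e-02  1.70509678e-01  1.61883170e+00  6.35666622e-06
  1.35216244e+00 -1.21476102e-01] [ 0.53848465 -0.48323101 -0.10754651]
```

View pics/wr1.png

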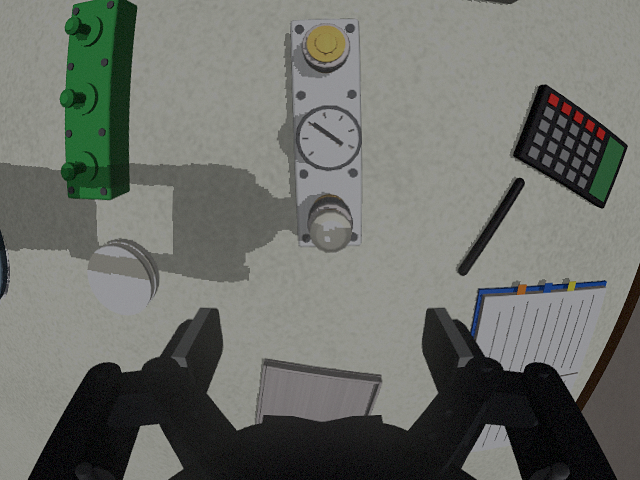

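The wrist view shows the block nearly aligned with the image's vertical, so the yaw is right to about 1°. The dome is at px (330,230), between the fingers, with the gauge above it at (329,137). I'll triangulate the dome from the wrist pixel with the fisheye model.

```bash
cat >> h.py <<'E'
def fish(c,u,v,z):
    f=240/np.tan(np.radians(c["vfov"])/2); d=np.array([u-c["cx"],v-c["cy"]]); r=np.hypot(*d); t=r/f
    D=rot(c["orientation"])@np.r_[d/r*np.sin(t),np.cos(t)]; o=np.array(c["origin"])
    return o+D*(z-o[2])/D[2]
E
python3 - <<'E'
from h import *
c=snap("wrist")
print("dome",fish(c,330,230,.108),"gauge",fish(c,329,137,.120),"plug",fish(c,326,44,.101))
for e in [(291,20),(359,20),(361,245),(299,247)]: print(fish(c,*e,.045))
t=snap("top"); im=cv2.imread("pics/top1.png")
print("top dome",onplane(t,233,161,.110),"gauge",onplane(t,182,166,.12),"plug",onplane(t,141,177,.101))
E
```

```text
dome [0.56213465 0.13048449 0.108     ] gauge [0.55088253 0.19913588 0.12      ] plug [0.53925498 0.26623344 0.101     ]
[0.504931   0.29589628 0.045     ]
[0.56323556 0.30456533 0.045     ]
[0.5974875 0.101058  0.045    ]
[0.54000596 0.0907076  0.045     ]
top dome [0.55626949 0.12517699 0.11      ] gauge [0.54640709 0.19490761 0.12      ] plug [0.53594242 0.25994235 0.101     ]
```

```bash
python3 -m pendant '[[[4.5,-1,-30,1,85],[0,0,-35,0,85],[0,0,-35,0,85],[0,0,-30,0,85],[0,0,-25,0,85],[0,0,-18,0,85],[0,0,0,0,85]]]'
python3 - <<'E'
from h import *
c=snap("wrist","wr2.png"); s=snap("side","s2.png"); i=s["img"][140:280,220:420,::-1]; cv2.imwrite("pics/s2c.png",cv2.resize(i,None,fx=4,fy=4,interpolation=cv2.INTER_CUBIC))
E
```

```text
time_s: 3.88
eef_pos: [0.559, 0.1285, 0.057]
eef_rot: [-0.001, 0.648, 0.761, -0.001]
wrist_force: [-0.0, 0.4, 0.5]
opening: 0.995
```

View pics/s2c.png

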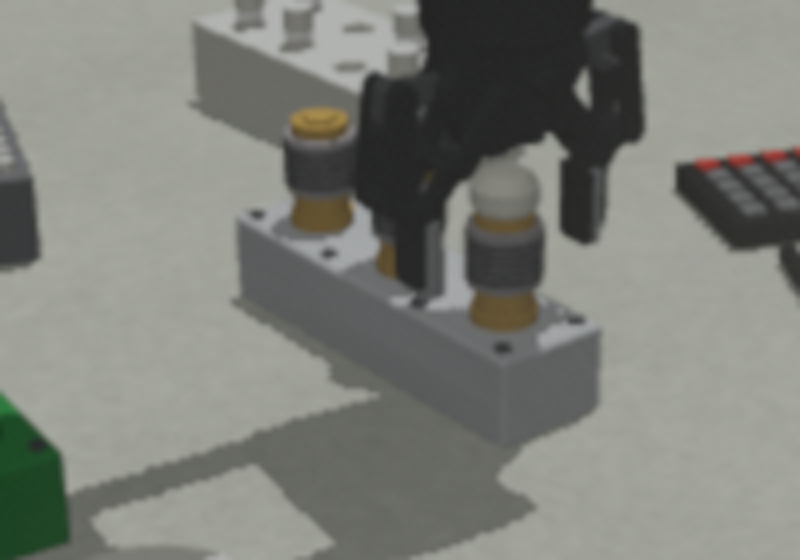

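View pics/wr2.png

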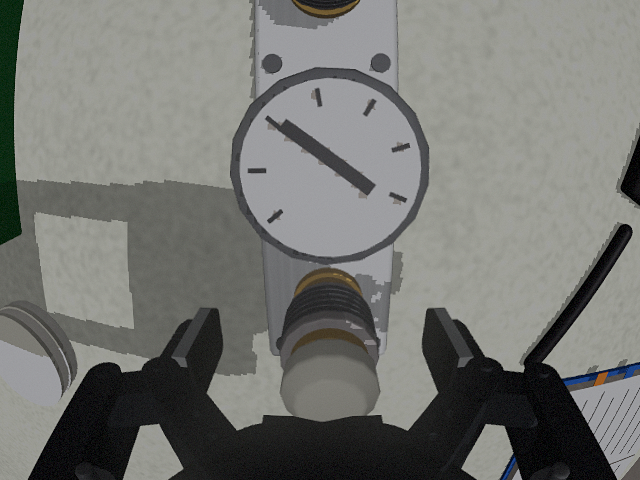

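The side crop shows the fingers straddling the filter sleeve, with the tips above the block. The wrist view shows the filter centred between the fingers at about px 330, against 323 for the finger middle. I'll close now.

```bash
python3 -m pendant '[[[1.5,0,0,0,50],[0,0,0,0,20],[0,0,0,0,20],[0,0,0,0,20],[0,0,0,0,20],[0,0,0,0,20]]]'
python3 - <<'E'
from h import *
s=snap("side","s3.png"); i=s["img"][140:280,220:420,::-1]; cv2.imwrite("pics/s3c.png",cv2.resize(i,None,fx=4,fy=4,interpolation=cv2.INTER_CUBIC))
o=monitor.get_obs();print(o["wrist_force"],o["torque"],o["opening"]*85.4)
E
```

```text
time_s: 4.72
eef_pos: [0.562, 0.1286, 0.0591]
eef_rot: [0.0, 0.648, 0.761, 0.0]
wrist_force: [-0.1, -1.3, 6.3]
opening: 0.414
[-0.53214066  0.58749067  4.88085554] [-0.01207055  0.23574281  0.00335582] 34.66426316727569
```

View pics/s3c.png

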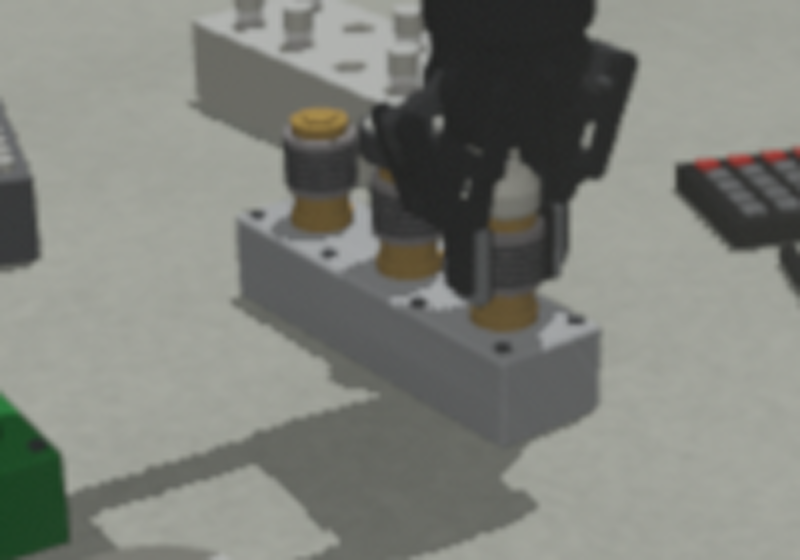

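The crop shows the pads on the sleeve, covering its height, with an opening of about 35 mm. I'll draw the sleeve up slowly and watch the force.

```bash
for i in 1; do python3 -m pendant '[[[0,0,2,0,20],[0,0,2,0,20],[0,0,2,0,20]]]'; python3 -m pendant '[[[0,0,2,0,20],[0,0,2,0,20],[0,0,2,0,20]]]'; python3 -m pendant '[[[0,0,3,0,20],[0,0,3,0,20],[0,0,3,0,20]]]'; python3 -m pendant '[[[0,0,4,0,20],[0,0,4,0,20],[0,0,4,0,20]]]'; done
```

```text
time_s: 5.15
eef_pos: [0.5599, 0.1284, 0.063]
eef_rot: [-0.001, 0.648, 0.761, -0.001]
wrist_force: [-2.5, -1.5, -7.2]
opening: 0.411
time_s: 5.52
eef_pos: [0.5596, 0.1285, 0.069]
eef_rot: [-0.002, 0.648, 0.761, -0.001]
wrist_force: [-5.1, -1.5, -12.6]
opening: 0.412
time_s: 5.9
eef_pos: [0.5635, 0.1287, 0.0812]
eef_rot: [0.002, 0.648, 0.761, 0.002]
wrist_force: [0.2, 0.0, -1.2]
opening: 0.409
time_s: 6.28
eef_pos: [0.5618, 0.1286, 0.0918]
eef_rot: [0.0, 0.648, 0.761, 0.0]
wrist_force: [-0.2, -0.1, -1.1]
opening: 0.412
```

The force built to 12.6 N and then dropped to 1.2 N, which is the filter's weight, so it has come free. I'll lift clear and check.

```bash
python3 -m pendant '[[[0,0,8,0,20],[0,0,15,0,20],[0,0,25,0,20],[0,0,25,0,20],[0,0,15,0,20],[0,0,0,0,20]]]'
python3 - <<'E'
from h import *
s=snap("side","s4.png"); i=s["img"][90:250,220:420,::-1]; cv2.imwrite("pics/s4c.png",cv2.resize(i,None,fx=3.7,fy=3.7,interpolation=cv2.INTER_CUBIC))
find("side",s,["filter_mid","tray_in"],"tip_of")
o=monitor.get_obs();print(o["eef_pos"],o["wrist_force"],o["opening"]*85.4)
E
```

```text
time_s: 7.02
eef_pos: [0.5625, 0.1286, 0.181]
eef_rot: [0.001, 0.648, 0.761, 0.001]
wrist_force: [-0.2, 0.4, -0.8]
opening: 0.407
side tip_of filter_mid 0.86 [0.563 0.131 0.196]
side tip_of tray_in 0.6 [ 0.58  -0.17   0.006]
[0.56078632 0.12852099 0.17821013] [ 0.13051763 -0.37145589 -1.34890775] 35.47730064950682
```

View pics/s4c.png

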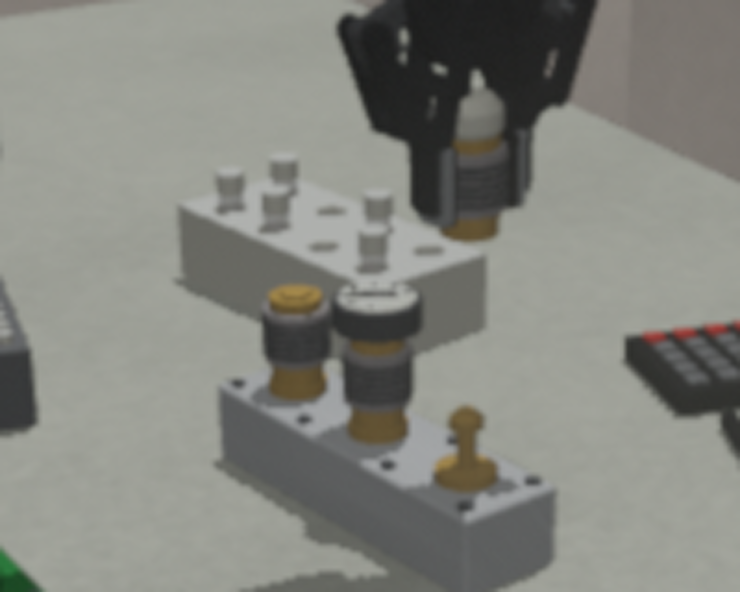

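The crop shows the filter held upright and the nipple bare. The sleeve looks forward, with the neck showing above it and brass below. The gauge and plug are undisturbed. I'll carry it to the tray centre at (0.581, −0.170).

```bash
python3 -m pendant '[[[2,-20,0,0,20],[3,-40,0,0,20],[3,-48,0,0,20],[3,-48,0,0,20],[3,-48,0,0,20],[3,-45,0,0,20],[2,-32,0,0,20],[1,-17,0,0,20]]]' && python3 -m pendant '[[[0,0,-15,0,20],[0,0,-30,0,20],[0,0,-35,0,20],[0,0,-30,0,20],[0,0,-22,0,20],[0,0,-12,0,20],[0,0,0,0,20],[0,0,0,0,20]]]'
python3 - <<'E'
from h import *
s=snap("side","s5.png"); find("side",s,["filter_mid","tray_in"],"tip_of")
t=snap("top"); find("top",t,["filter_mid","tray_in"],"tip_of")
o=monitor.get_obs();print(o["eef_pos"],o["wrist_force"],o["opening"]*85.4)
E
```

```text
time_s: 8.18
eef_pos: [0.5807, -0.172, 0.1784]
eef_rot: [-0.001, 0.649, 0.761, -0.0]
wrist_force: [-0.1, -0.1, -0.4]
opening: 0.407
time_s: 9.18
eef_pos: [0.5822, -0.1693, 0.0362]
eef_rot: [0.001, 0.648, 0.762, 0.0]
wrist_force: [0.0, 0.5, -1.0]
opening: 0.412
side tip_of filter_mid 0.58 [ 0.58  -0.165  0.052]
side tip_of tray_in 0.67 [ 0.583 -0.17   0.003]
[ 0.58185848 -0.16966577  0.03593361] [ 0.55405218  0.10030613 -1.21275179] 34.64613530651339
```

```bash
python3 -m pendant '[[[0,0,-6,0,20],[0,0,-6,0,20],[0,0,-4,0,20],[0,0,0,0,20]]]'; for k in 1; do python3 -m pendant '[[[0,0,-1,0,20],[0,0,-1,0,20],[0,0,0,0,20]]]'; python3 -m pendant '[[[0,0,-1,0,20],[0,0,-1,0,20],[0,0,0,0,20]]]'; done
```

```text
time_s: 9.98
eef_pos: [0.581, -0.1692, 0.0186]
eef_rot: [-0.001, 0.648, 0.761, -0.0]
wrist_force: [-0.6, 0.7, -1.1]
opening: 0.413
time_s: 10.35
eef_pos: [0.5815, -0.1694, 0.0173]
eef_rot: [0.0, 0.648, 0.761, -0.0]
wrist_force: [0.6, 0.3, -1.7]
opening: 0.411
time_s: 10.72
eef_pos: [0.5814, -0.1694, 0.0152]
eef_rot: [-0.0, 0.648, 0.761, -0.0]
wrist_force: [-0.4, -0.3, -0.7]
opening: 0.411
```

```bash
python3 -m pendant '[[[0,0,-1,0,20],[0,0,0,0,20]]]'; python3 -m pendant '[[[0,0,-1,0,20],[0,0,0,0,20]]]'; python3 -m pendant '[[[0,0,-1,0,20],[0,0,0,0,20]]]'
python3 - <<'E'
from h import *
s=snap("side","s6.png"); i=s["img"][220:380,370:570,::-1]; cv2.imwrite("pics/s6c.png",cv2.resize(i,None,fx=3.7,fy=3.7,interpolation=cv2.INTER_CUBIC))
E
```

```text
time_s: 10.98
eef_pos: [0.5814, -0.1694, 0.0142]
eef_rot: [-0.0, 0.648, 0.761, -0.0]
wrist_force: [-0.4, 0.3, -2.4]
opening: 0.408
time_s: 11.22
eef_pos: [0.5814, -0.1694, 0.0132]
eef_rot: [-0.0, 0.648, 0.761, -0.0]
wrist_force: [-0.3, 0.9, -1.0]
opening: 0.41
time_s: 11.48
eef_pos: [0.5815, -0.1694, 0.0122]
eef_rot: [-0.0, 0.648, 0.761, 0.0]
wrist_force: [0.5, 0.1, -1.7]
opening: 0.411
```

View pics/s6c.png

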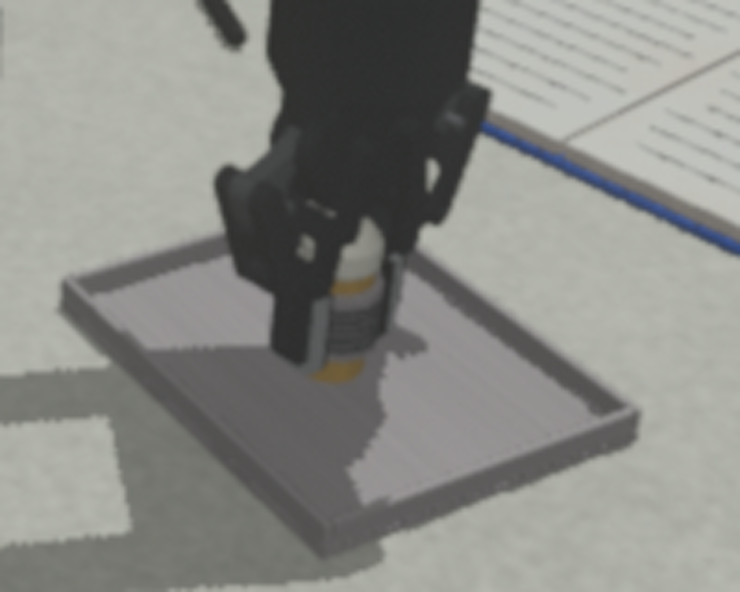

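The crop shows the filter just above the tray floor, near its centre, with no contact yet. I'll keep lowering until the force rises.

```bash
python3 -m pendant '[[[0,0,-1,0,20],[0,0,0,0,20]]]'; python3 -m pendant '[[[0,0,-1,0,20],[0,0,0,0,20]]]'
```

```text
time_s: 11.78
eef_pos: [0.5816, -0.1695, 0.0121]
eef_rot: [-0.0, 0.648, 0.761, -0.0]
wrist_force: [-3.2, 1.2, 4.8]
opening: 0.41
time_s: 12.02
eef_pos: [0.5816, -0.1695, 0.0121]
eef_rot: [-0.0, 0.648, 0.761, -0.0]
wrist_force: [-6.9, 2.0, 12.2]
opening: 0.41
```

It made contact at 12.1 mm, exactly the predicted height. I'll relieve 1 mm, open, and check before rising.

```bash
python3 -m pendant '[[[0,0,1,0,20],[0,0,0,0,36],[0,0,0,0,40],[0,0,0,0,46],[0,0,0,0,54],[0,0,0,0,62],[0,0,0,0,62],[0,0,0,0,62]]]' && python3 -m pendant '[[[0,0,10,0,62],[0,0,20,0,62],[0,0,35,0,62],[0,0,40,0,62],[0,0,40,0,62],[0,0,25,0,62],[0,0,0,0,62]]]'
python3 - <<'E'
from h import *
s=snap("side","s7.png"); i=s["img"][220:380,370:570,::-1]; cv2.imwrite("pics/s7c.png",cv2.resize(i,None,fx=3.7,fy=3.7,interpolation=cv2.INTER_CUBIC))
find("side",s,["filter_mid","tray_in"],"tip_of")
o=monitor.get_obs();print(o["eef_pos"],o["wrist_force"])
E
```

```text
time_s: 13.02
eef_pos: [0.5815, -0.1694, 0.0113]
eef_rot: [-0.0, 0.648, 0.761, -0.0]
wrist_force: [0.5, -0.5, -0.4]
opening: 0.726
time_s: 13.9
eef_pos: [0.5834, -0.1703, 0.1856]
eef_rot: [0.004, 0.648, 0.761, 0.001]
wrist_force: [0.1, -0.0, -1.6]
opening: 0.725
side tip_of filter_mid 0.58 [ 0.579 -0.166  0.029]
side tip_of tray_in 0.91 [ 0.58  -0.172  0.006]
[ 0.58089581 -0.16909689  0.18058996] [-0.83511601 -0.76363161  0.37663272]
```

View pics/s7c.png

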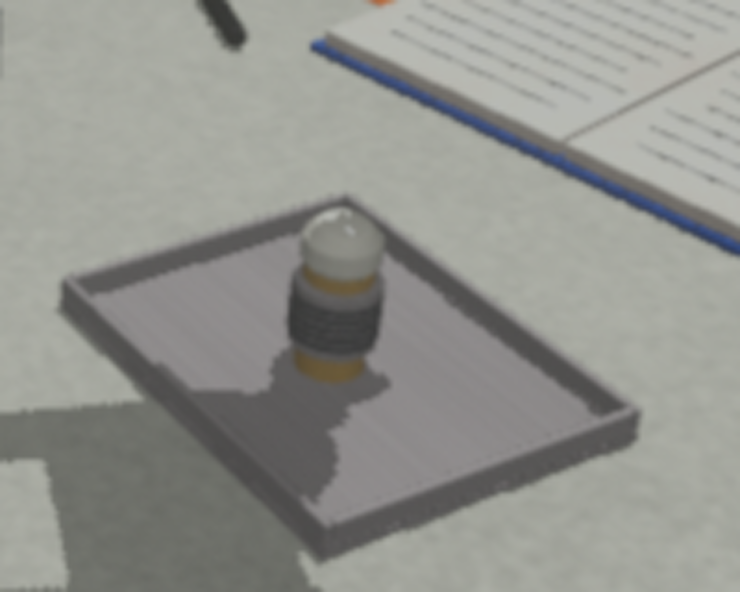

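The filter stands upright near the middle of the tray, with neck and lower brass showing on either side of the sleeve, as they did before removal. The gripper is clear, so I'm handing in.

```bash
python3 -c "
from h import *
print(order.hand_in())"
```

```text
the job is handed in; nothing more can be done
None
```

The used filter is off the gas block and standing upright on its mouth near the middle of the steel tray. I handed the job in at about 14 s, with the gripper raised well clear and open.

- **Unlocking and removal:** I gripped the sleeve across the block's x and pulled straight up. The largest wrist force read during the pull was about 14 N. It then fell to about the filter's weight, and the picture showed the nipple bare.
- **Placing:** The filter touched the tray floor with the tool at 12.1 mm, as calculated for it standing there. The force was about 14 N just before I backed off 1 mm and opened the fingers.
- **Last checks:** The final side picture shows the filter upright inside the rim. Its sleeve looks fully forward, with the neck visible above it and brass below. I judged this by eye, because the sleeve position cannot be read directly.
- **Small disagreements:** The network put the filter's mid-sleeve point at 29 mm high against the expected 31 mm, which is within its error. Early position estimates from the cameras differed by about 6 mm, so I used their average.
- **Gauge, plug and green block:** The gauge and plug looked undisturbed in the picture after the filter came off. I kept clear of the green look-alike.

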